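# Unfold the crank and clamp the tip box

## Robot

A 6-joint arm with a two-finger parallel gripper is mounted at the origin on a cart in front of the work surface, level with it; the furniture and walls round the work are solid. World frame = base frame: x ahead of the robot, y to its left, z up, the work surface at z = 0. Lengths are in m, angles in rad, forces in N, time in s.
With the tool pointing down it reaches from about 0.35 to 0.775 m from the base axis. Payload 5.5 kg.
Tool frame: the origin (TCP) lies at the very end of the fingers, on their centre line; the grasp point (between the pads) lies 19 mm behind it (env.grip_point_offset is the distance from the TCP to the grasp point, in m); z points along the fingers, y is the line along which they close (so a half turn about z gives the same grasp; the last joint's range is limited). The gripper opens to 85 mm and grips with 20 to 120 N. Pads are 22 mm wide; open, the fingers measure 114 mm over their backs; the gripper's body (76 mm by 85 mm) begins 54 mm behind the grasp point. The pads swing forward as they close: fully open they stand 13 mm farther back than shut.
Start: joints at [1.025, 0.313, 0.046, 1.304, 0, 1.431], TCP at [0.227, 0.528, 0.231] pointing down, gripper open.
Joint ranges: [-2.76, 2.76], [-0.86, 1.69], [-1.03, 1.26], [-2.2, 2.34], [-1.47, 1.5], [-3.14, 3.14]. Speed limits (rad/s): [2.57, 2.57, 3.14, 3.14, 3.14, 3.14].

## Interface

Orientations are given as a unit quaternion [w, x, y, z].
In Python, from workcell import sensors, imaging, workorder, env gives the robot as it stands.
- The arm moves only by the shell command python3 -m handwheel 'ROWS' [FORCE]. ROWS is JSON, a list of rows, each a list of 5 numbers: the shift along the tool's x, y, z in mm, then the turn about the tool's z in rad, then the opening, from 0 (shut) to 1 (fully open). A call has 1 to 8 rows; each row is the pose to reach, as a shift and turn from the pose commanded when the call began, along the tool's axes at that moment; what a row does not reach only later rows make up. A row lasts 1/10 s, in which the tool goes at most 50 mm and 8.59 degrees, less where a joint would pass 70% of its speed; a pose out of reach is approached as far as the arm can. A call with a gripper value outside its range is refused whole. The fingers move at their own pace and stop on an object; FORCE is the grip in N (left out, the last holds). Time passes only in rows, so rows that repeat a pose let the fingers close. It gives the time, the measured TCP pose, the force, the opening and the grip force at its end, in the units of the state.
- sensors.get_state(): the state, without advancing time (a new reading comes with each control period).
- imaging.read_camera(name): name is "scene" or "side" or "wrist"; returns a dict with "color" (420x560x3 uint8, blue, green, red), "z_map" (420x560 float32, m along the optical axis (not along the pixel's ray), 0 where there is no reading), "fx", "fy", "cx", "cy" (pixels), "xyz" and "rotation" of the camera in the world. Camera axes: x right, y down, z forward; pixel columns grow to the right and rows downward; lengths in m; the calibration is good to about 2 mm. A picture is of the moment at which its call begins.
- workorder.hand_in(): hands the job in; it is judged then, once.
The state is a dict: "clock": time; "joint_pos": joint angles; "qvel": joint speeds; "tau": joint torques, N m; "tcp_pos": TCP position; "orientation": TCP orientation; "wrist_force": force on the tool from outside, world axes, zero at the start; "ft_torque": the same for the moment, N m; "finger_gap": finger opening in m; "grip_force": force on a finger pad.
Only numpy, scipy, OpenCV 4.12 (cv2) and the standard library are available. Lean on these libraries where they do the work, as an engineer would, in place of code of your own. Each camera call takes 0.05 s, during which the arm holds its last target. There are 200 camera calls.

## Task

Clamp the pipette-tip box in the bench clamp: first swing the folded crank handle fully out until it stands straight up from the sloping panel, then wind the crank clockwise by it until you feel the jaw hold the box firmly against the back fence. Do not crush the box, touch it yourself or upset the things standing round the clamp; let go at the end, leaving the handle folded out.

Things in the scene. Friction and masses are not known exactly. Their poses are not given: they have to be found in the camera images.
- station: The bench clamp, fixed, about 380 x 260 mm: white housing with a 140 x 140 mm sloping panel at the front, behind it a 12 mm thick deck with jaw, tip box and back fence. Origin on the bench under the panel's centre; x axis level from panel to fence (away from the robot), y left, z up. The panel rises towards +x: its outward normal leans 35 degrees (0.611 rad) from vertical towards -x.
- panel (a point): Centre of the panel's face, 90 mm above the station's origin; the crank's axis passes through it along the panel's normal.
- crank (a joint): Crank angle, rad, 0 to 8.8, grows clockwise as seen looking onto the panel; clockwise closes the jaw (8 mm per rad). At 0 the arm points straight up the slope; it starts between 0 and 2. Friction 0.3 N m (5 N at the handle): it stays where it is left. Where the jaw bites differs each time (about 4.1 to 6.1 rad, by where the fence is set) and must be felt.
- folder (a joint): Fold angle of the handle about its pin at the end of the crank arm, rad: 0 = folded, lying inwards along the arm over the hub; 1.571 = working position, standing straight off the panel (stop). Stiff hinge (0.07 N m), it stays where it is left.
- handle_hinge (a point): The pin on which the handle folds, 60 mm from the crank's axis and 42 mm out from the panel's face. The steel arm below is 14 mm wide, its face 30 mm out from the panel. The pin lies parallel to the panel, across the arm.
- handle_grip (a point): Point on the axis of the black handle, 47 mm from the pin. The handle's grip is a black sleeve of 20 mm diameter that spins freely on its rod and reaches from 14 to 76 mm from the pin.
- tips: The pipette-tip box, yellow with clear lid, 80 x 118 mm on its foot, 64 mm high, some 250 g, standing loose on the deck between jaw and fence with 17 to 50 mm of play in all; origin at the centre of its underside, x axis along station x.
- timer_centre (a point): Bystander: round kitchen-type lab timer, 65 x 65 x 44 mm, its centre.
- oil_centre (a point): Bystander: small dropper bottle with black cap, 31 mm wide, 72 mm high, its centre.
- can_centre (a point): Bystander: small canister with black lid, 36 mm wide, 54 mm high, its centre.
- lamp (a point): Middle of the lower front edge of the lamp bar, 353 mm straight above the station's origin. The bar, 300 mm long along station y and 50 mm deep, reaches from here to +x, on two posts at station x = 125, y = +-115 mm. It bars the way to a vertical gripper: come along the panel's normal, tilted about 35 degrees.
- pad_face (a point): Centre of the face of the jaw's black rubber pad, 90 x 30 mm. It slides the box to the fence; then the sprung pad gives, 3 N per mm, for 20 mm (2.5 rad of crank, in which the force at the handle grows evenly by about 8 N), then goes solid. A squeeze of 15 to 50 N is right.
- pad: The jaw's rubber pad as a body; its origin starts at the station's origin, shifted to station +x by the jaw's travel (its face: see pad_face).
There are look-alikes about, which are no part of the job. What is shaped like the tips but red is not meant.

How it is judged:
By the outcome, as a careful person would: the job done as asked, in the order asked, and still so for the second after the job is handed in, with the robot touching nothing.
It also fails if it takes over 72 s, if anything falls off the work surface, if the arm or the gripper's body presses on something with over 40 N, if the wrist force passes 120 N, or if a joint passes its speed limit or range.

## Working session

There is one attempt and no reset: what is moved stays moved. The work goes in short steps, Python scripts to look and compute and a shell command to move; the robot and the scene stay as the last step left them, time stands still between calls to the robot, and variables do not carry over. Pictures are saved under pics/ and viewed, at most 10 in all, crops included, and the job is handed in when it is done.

```bash
ls; mkdir -p pics; cat > h.py <<'E'
import numpy as np,cv2
from workcell import sensors,imaging,workorder,env
from scipy.spatial.transform import Rotation as R
def cam(n):
    c=imaging.read_camera(n); return c
def pts(c):
    z=c["z_map"]; v,u=np.mgrid[:z.shape[0],:z.shape[1]]
    P=np.stack([(u-c["cx"])/c["fx"]*z,(v-c["cy"])/c["fy"]*z,z],-1)
    M=np.array(c["rotation"]); 
    if M.size==4: M=R.from_quat(np.array(M),scalar_first=True).as_matrix()
    return P@M.T+np.array(c["xyz"])
def rot(q): return R.from_quat(q,scalar_first=True).as_matrix()
E
python3 - <<'E'
from h import *
a=cam("scene");b=cam("side")
for n,c in (("scene",a),("side",b)):
    cv2.imwrite(f"pics/{n}0.png",c["color"]); print(n,c["xyz"],c["rotation"],c["fx"],c["cx"]); np.savez(n+"0.npz",**{k:np.array(v) for k,v in c.items()})
print(sensors.get_state())
E
```

```text
pics
scene [-0.01929462  1.11151798  0.98179406] [ 0.12351114 -0.20705248  0.85105672 -0.46645121] 522.9388338103149 277.59920346276505
side [ 0.20291249 -0.96862645  0.63555848] [-0.55642285  0.81234595 -0.14627698  0.0953452 ] 417.2334858946225 284.2042738691405
{'clock': 0.1, 'joint_pos': array([ 1.02540178e+00,  3.13912633e-01,  4.51031462e-02,  1.30363734e+00,
       -1.77174696e-05,  1.43122178e+00]), 'qvel': array([-0.0016521 , -0.00257667,  0.00303109, -0.00053694, -0.0015194 ,
        0.00087529]), 'tau': array([ 2.85768198e-03, -4.81725240e+01,  2.99244386e+01,  1.27797341e-02,
       -1.54124223e-04,  3.60484796e-05]), 'tcp_pos': array([0.22674983, 0.52789472, 0.23050959]), 'orientation': array([-2.68797612e-04,  2.01520403e-01,  9.79483969e-01, -7.80295693e-04]), 'wrist_force': array([-0.61718011,  0.73088999, -0.01313426]), 'ft_torque': array([ 0.01353933, -0.06829769, -0.00030175]), 'grip_force': 0.0, 'finger_gap': 0.08489990255785645}
```

```bash
python3 -c "
import cv2,numpy as np
" ; ls pics
```

```text
scene0.png
side0.png
```

View pics/scene0.png

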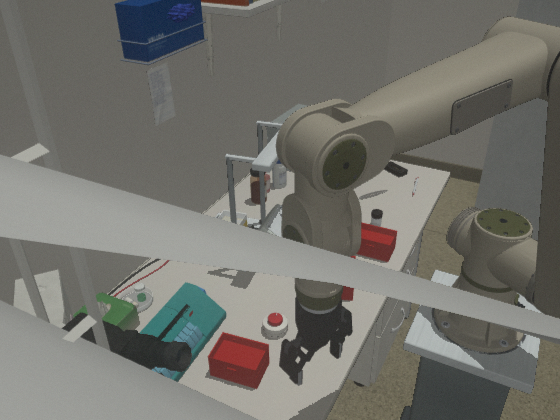

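View pics/side0.png

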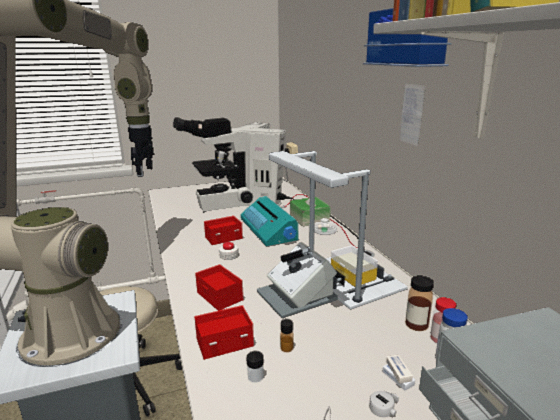

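The scene view is mostly blocked by the arm. The side view shows the station: panel at about (300,270), the yellow tip box with a clear lid at (353,265), and the lamp bar at (312,170). Candidates for the tip box are yellow (353,265), red boxes at (224,230), (218,286) and (223,332), and green at (311,210). I choose the yellow one. The bystanders are the oil bottle (287,335), the canister (255,366) and the timer, perhaps at (228,250) or (382,403).

```bash
python3 - <<'E'
from h import *
c=dict(np.load("side0.npz"));P=pts(c);im=c["color"]
cv2.imwrite("pics/side_crop.png",cv2.resize(im[130:330,230:430],None,fx=3,fy=3,interpolation=cv2.INTER_CUBIC))
# normals
ok=c["z_map"]>0
n=np.cross(P[4:,2:-2]-P[:-4,2:-2],P[2:-2,4:]-P[2:-2,:-4]);N=np.zeros_like(P);N[2:-2,2:-2]=n/(np.linalg.norm(n,axis=-1,keepdims=True)+1e-12)
N*=np.sign(N[...,2:]+1e-9)
reg=np.zeros(ok.shape,bool);reg[235:320,255:345]=1
m=reg&ok&(abs(N[...,2]-np.cos(.611))<.06)&(im.min(-1)>120)
print(m.sum(),np.median(N[m],0),P[m].mean(0),P[m].min(0),P[m].max(0))
v,u=np.where(m);print(u.min(),u.max(),v.min(),v.max())
hsv=cv2.cvtColor(im,cv2.COLOR_BGR2HSV)
y=(abs(hsv[...,0].astype(int)-26)<7)&(hsv[...,1]>130)&(hsv[...,2]>100);y[:240]=0;y[300:]=0
y&=ok;q=P[y];print("yellow",y.sum(),q.mean(0),np.percentile(q,[2,98],axis=0))
l=ok.copy();l[:145]=0;l[195:]=0;l[:,:265]=0;l[:,360:]=0
l&=(P[...,2]>.33)&(P[...,2]<.42)&(im.min(-1)>120)&(P[...,0]<.9)
q=P[l];print("lamp",l.sum(),np.percentile(q,[1,99],axis=0))
t=l&(N[...,2]>.95);q=P[t];print(cv2.minAreaRect(q[:,:2].astype(np.float32)),np.median(q[:,2]))
for s,(u,v) in dict(oil=(287,340),can=(255,370),btn=(228,250),rt=(382,403),red1=(218,286),red2=(223,332)).items(): print(s,P[v,u])
E
```

```text
511 [-0.50651889 -0.08925349  0.83030134] [ 0.56362936 -0.0454861   0.06458262] [ 0.46134954 -0.17468984 -0.00185653] [0.84024474 0.36543599 0.15682954]
255 343 235 319
yellow 388 [ 0.75408194 -0.04045667  0.03518918] [[ 0.7189647  -0.06942489  0.01484309]
 [ 0.81352925  0.03819189  0.05087226]]
lamp 1295 [[ 0.55101325 -0.18539645  0.36005154]
 [ 0.68432755  0.10200352  0.37882828]]
((0.621716320514679, -0.036037981510162354), (0.12574926018714905, 0.2930030822753906), 3.6360669136047363) 0.3776883486031206
oil [ 0.46729123 -0.25083095  0.03572795]
can [ 0.37444263 -0.3139628   0.03374829]
btn [0.44911244 0.25450073 0.02937329]
rt [ 0.57460222 -0.46936087  0.02355276]
red1 [ 0.36161919 -0.01996437  0.06685858]
red2 [ 0.33471838 -0.20104766  0.05747103]
```

View pics/side_crop.png

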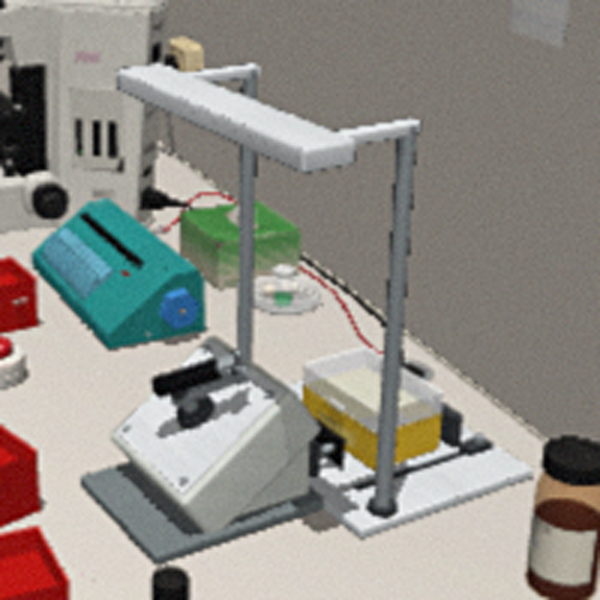

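```bash
python3 - <<'E'
from h import *
c=dict(np.load("side0.npz"));P=pts(c);im=c["color"];ok=c["z_map"]>0
l=ok.copy();l[:145]=0;l[195:]=0;l[:,:265]=0;l[:,352:]=0
l&=(P[...,2]>.366)&(P[...,2]<.39)&(im.min(-1)>120)&(P[...,0]<.9)
q=P[l]
# front edge: min x per y bin
ys=np.arange(-.17,.10,.01);e=np.array([[np.percentile(q[abs(q[:,1]-y)<.006][:,0],4),y] for y in ys if (abs(q[:,1]-y)<.006).sum()>4])
k=np.polyfit(e[:,1],e[:,0],1);r=e[:,0]-np.polyval(k,e[:,1]);g=abs(r)<.006;k=np.polyfit(e[g,1],e[g,0],1);print("lamp front x=k*y+b",k,np.std(r[g]),"yaw",-np.arctan(k[0]),q[:,1].min(),q[:,1].max())
# panel plane RANSAC in region
m=ok.copy();m[:245]=0;m[300:]=0;m[:,:262]=0;m[:,330:]=0;m&=im.min(-1)>150
Q=P[m];rng=np.random.default_rng(0);best=0
for _ in range(2000):
    a=Q[rng.choice(len(Q),3,0)];n=np.cross(a[1]-a[0],a[2]-a[0]);L=np.linalg.norm(n)
    if L<1e-5: continue
    n/=L;n*=np.sign(n[2])
    if abs(n[2]-.82)>.05: continue
    i=abs((Q-a[0])@n)<.002
    if i.sum()>best: best=i.sum();I=i
A=Q[I];ce=A.mean(0);n=np.linalg.svd(A-ce)[2][2];n*=np.sign(n[2]);print(len(A),n,ce,"tilt",np.arccos(n[2]),"yaw",np.arctan2(-n[1],-n[0]),"centre extents",A.min(0),A.max(0))
E
```

```text
lamp front x=k*y+b [-0.15992751  0.56465797] 0.0005236129162933242 yaw 0.15858457615191351 -0.1867356474659475 0.10962563847768114
805 [-0.57099201 -0.09471329  0.8154738 ] [ 0.55737991 -0.05608082  0.08092294] tilt 0.6172490105392765 yaw 0.1643782881433708 centre extents [ 0.5076899  -0.11350005  0.05092584] [0.62044015 0.02855544 0.12223045]
```

```bash
cat >> h.py <<'E'
yaw=.16;O=np.array([.571,-.042,.09])
xs=np.array([np.cos(yaw),np.sin(yaw),0]);yl=np.array([-np.sin(yaw),np.cos(yaw),0]);zz=np.array([0,0,1.])
nn=-np.sin(.611)*xs+np.cos(.611)*zz; ss=np.cos(.611)*xs+np.sin(.611)*zz
F=np.stack([ss,-yl,nn],1)  # panel frame: up-slope, right, out
def toP(p): return (p-O)@F
E
python3 - <<'E'
from h import *
c=dict(np.load("side0.npz"));P=pts(c);im=c["color"];ok=c["z_map"]>0
L=toP(P);m=ok&(abs(L[...,0])<.09)&(abs(L[...,1])<.09)&(L[...,2]>.012)&(L[...,2]<.14)
q=L[m];dark=im[m].max(-1)<70
print(m.sum(),dark.sum())
for lo,hi in((.012,.025),(.025,.034),(.034,.05),(.05,.06),(.06,.13)):
  for d in(0,1):
    k=(q[:,2]>lo)&(q[:,2]<hi)&(dark==d)
    if k.sum(): print(lo,hi,"dark" if d else "light",k.sum(),(q[k].mean(0)*1e3).round(),(np.percentile(q[k],[3,97],axis=0)*1e3).round().tolist())
k=dark&(q[:,2]>.036);A=q[k];r=cv2.minAreaRect((A[:,:2]*1e3).astype(np.float32));print(r)
w=ok&(abs(L[...,2])<.006)&(im.min(-1)>120)&(abs(L[...,0])<.12)&(abs(L[...,1])<.12);print("panel",np.percentile(L[w],[1,99],axis=0)*1e3)
E
```

```text
354 179
0.012 0.025 light 23 [ 8.  7. 19.] [[-4.0, -3.0, 12.0], [38.0, 32.0, 25.0]]
0.012 0.025 dark 11 [-2.  4. 13.] [[-13.0, -7.0, 12.0], [11.0, 15.0, 15.0]]
0.025 0.034 light 80 [27. 21. 29.] [[-7.0, -1.0, 26.0], [57.0, 43.0, 34.0]]
0.025 0.034 dark 13 [ 6.  3. 31.] [[-6.0, -7.0, 29.0], [30.0, 19.0, 33.0]]
0.034 0.05 light 56 [44. 32. 43.] [[20.0, 12.0, 35.0], [58.0, 44.0, 49.0]]
0.034 0.05 dark 76 [13. 15. 45.] [[-13.0, -4.0, 34.0], [39.0, 37.0, 50.0]]
0.05 0.06 light 16 [24. 10. 53.] [[-1.0, -10.0, 50.0], [47.0, 31.0, 57.0]]
0.05 0.06 dark 79 [10.  8. 54.] [[-11.0, -9.0, 50.0], [35.0, 26.0, 57.0]]
((16.311138153076172, 13.745820999145508), (74.9735107421875, 17.164379119873047), 38.05636215209961)
panel [[-67.56730049 -68.81867329  -5.24975528]
 [ 68.69052188  67.30562219   5.25629509]]
```

The crop confirms the choice. The yellow box with the clear lid stands behind the panel at crop (370,410). The handle lies folded on the crank arm at crop (185,375), with the pin up-slope and to the right. The panel fit agrees to within 2 mm, and the crank starts at about 0.66 rad.

The moves cannot tilt the tool, so I'll check how wide the vertical hand and wrist are near the lamp.

```bash
python3 - <<'E'
from h import *
t=sensors.get_state();p=t["tcp_pos"];Rm=rot(t["orientation"]);print("tool axes",Rm.round(3).tolist())
L=[]
for n in("side","scene"):
    c=dict(np.load(n+"0.npz"));Q=pts(c)[c["z_map"]>0];L.append((Q-p)@Rm)
for h in range(0,320,20):
    o=[]
    for q in L:
        k=(abs(q[:,2]*-1e3-h)<10)&(np.hypot(q[:,0],q[:,1])<.13)
        o.append((int(k.sum()),(np.percentile(q[k][:,:2],[2,98],axis=0)*1e3).round().tolist() if k.sum()>4 else None))
    print(h,o)
# box, fence, pad in station coordinates
c=dict(np.load("side0.npz"));P=pts(c);im=c["color"];ok=c["z_map"]>0
S=np.stack([(P-O*[1,1,0])@xs,(P-O*[1,1,0])@yl,P[...,2]],-1)
hsv=cv2.cvtColor(im,cv2.COLOR_BGR2HSV)
y=ok&(abs(hsv[...,0].astype(int)-26)<8)&(hsv[...,1]>120)&(S[...,0]>.05)&(S[...,0]<.3)&(abs(S[...,1])<.1)
print("box",y.sum(),np.percentile(S[y],[2,50,98],axis=0)*1e3)
d=ok&(im.max(-1)<90)&(S[...,0]>.05)&(S[...,0]<.3)&(abs(S[...,1])<.1)&(S[...,2]>.03)&(S[...,2]<.1)
h,e=np.histogram(S[d][:,0]*1e3,bins=range(50,300,10));print(dict(zip(e[:-1].tolist(),h.tolist())))
E
```

```text
tool axes [[-0.919, 0.395, -0.001], [0.395, 0.919, -0.001], [0.0, -0.002, -1.0]]
0 [(0, None), (0, None)]
20 [(54, [[-13.0, -61.0], [7.0, 48.0]]), (117, [[-10.0, -54.0], [11.0, 56.0]])]
40 [(75, [[-14.0, -59.0], [9.0, 49.0]]), (174, [[-10.0, -54.0], [11.0, 57.0]])]
60 [(90, [[-15.0, -74.0], [9.0, 69.0]]), (290, [[-9.0, -69.0], [13.0, 74.0]])]
80 [(126, [[-20.0, -75.0], [8.0, 67.0]]), (476, [[-11.0, -69.0], [17.0, 73.0]])]
100 [(142, [[-23.0, -72.0], [8.0, 66.0]]), (480, [[-10.0, -67.0], [20.0, 71.0]])]
120 [(98, [[-28.0, -70.0], [8.0, 56.0]]), (397, [[-11.0, -65.0], [13.0, 68.0]])]
140 [(134, [[-39.0, -41.0], [26.0, 4.0]]), (379, [[-16.0, -17.0], [38.0, 38.0]])]
160 [(145, [[-40.0, -39.0], [27.0, 5.0]]), (448, [[-16.0, -17.0], [37.0, 38.0]])]
180 [(135, [[-38.0, -37.0], [27.0, 3.0]]), (456, [[-22.0, -23.0], [37.0, 36.0]])]
200 [(147, [[-40.0, -39.0], [29.0, 3.0]]), (450, [[-16.0, -17.0], [38.0, 38.0]])]
220 [(141, [[-40.0, -39.0], [25.0, 5.0]]), (448, [[-17.0, -11.0], [38.0, 38.0]])]
240 [(141, [[-38.0, -39.0], [25.0, 8.0]]), (239, [[-5.0, 2.0], [36.0, 36.0]])]
260 [(161, [[-40.0, -45.0], [26.0, 28.0]]), (1, None)]
280 [(221, [[-47.0, -50.0], [39.0, 28.0]]), (72, [[37.0, -35.0], [47.0, -8.0]])]
300 [(234, [[-51.0, -51.0], [45.0, 29.0]]), (340, [[-47.0, -33.0], [49.0, 44.0]])]
box 407 [[133.85285305 -57.96103699  14.82640424]
 [161.33536676 -45.88630994  35.87938954]
 [237.05766616  54.95395371  51.47809008]]
{50: 0, 60: 0, 70: 0, 80: 5, 90: 5, 100: 21, 110: 0, 120: 7, 130: 47, 140: 0, 150: 0, 160: 0, 170: 0, 180: 0, 190: 0, 200: 0, 210: 0, 220: 0, 230: 0, 240: 5, 250: 38, 260: 1, 270: 0, 280: 0}
```

```bash
cat >> h.py <<'E'
def st():
    t=sensors.get_state();p=t["tcp_pos"];M=rot(t["orientation"]);q=p-O*[1,1,0]
    print("t",round(t["clock"],2),"station mm",(np.array([q@xs,q@yl,p[2]])*1e3).round(1),"tooly yaw rel",round(np.arctan2(M[1,1],M[0,1])-yaw,3),"F station",np.array([t["wrist_force"]@xs,t["wrist_force"]@yl,t["wrist_force"][2]]).round(1),"gap",round(t["finger_gap"]*1e3),"grip",round(t["grip_force"],1))
    return t,M
def go(X,Y,Z):
    t,M=st();T=O*[1,1,0]+np.array([X,Y,0])*1e-3@np.stack([xs,yl,zz])+zz*Z*1e-3
    print("shift tool mm",((T-t["tcp_pos"])@M*1e3).round(1))
E
python3 -m handwheel '[[-29,-24,6,0.14,1],[-58,-48,12,0.28,1],[-87,-73,18,0.42,1],[-116,-97,24,0.56,1],[-145,-122,30,0.7,1],[-174,-146,36,0.84,1],[-203,-170,42,1.0,1],[-232,-195,48,1.0,1]]'
python3 -c "
from h import *
go(-65,40,175)"
```

```text
clock: 0.9
tcp_pos: [0.3634, 0.2562, 0.1828]
orientation: [-0.0, 0.648, 0.762, -0.0]
wrist_force: [1.0, 0.8, 0.2]
finger_gap: 0.0854
grip_force: 0.0
t 0.9 station mm [-157.4  327.4  182.8] tooly yaw rel 0.002 F station [1.2 0.6 0.2] gap 85 grip 0.0
shift tool mm [-287.6   91.9    7.8]
```

```bash
python3 -m handwheel '[[-35,5,2,0,1],[-80,15,4,0,1],[-125,25,6,0,1],[-170,35,8,0,1],[-215,50,8,0,1],[-250,70,8,0,1],[-275,85,8,0,1],[-288,92,8,0,1]]'
python3 -c "
from h import *
go(-65,40,108)
c=cam('side');cv2.imwrite('pics/s1.png',cv2.resize(c['color'][130:330,230:430],None,fx=3,fy=3,interpolation=cv2.INTER_CUBIC))"
```

```text
clock: 1.7
tcp_pos: [0.5025, -0.0135, 0.1749]
orientation: [0.0, 0.647, 0.762, 0.0]
wrist_force: [-0.5, -0.8, 0.4]
finger_gap: 0.0856
grip_force: 0.0
t 1.7 station mm [-63.1  39.  174.9] tooly yaw rel 0.002 F station [-0.6 -0.7  0.4] gap 86 grip 0.0
shift tool mm [ 1.  -1.9 66.9]
```

View pics/s1.png

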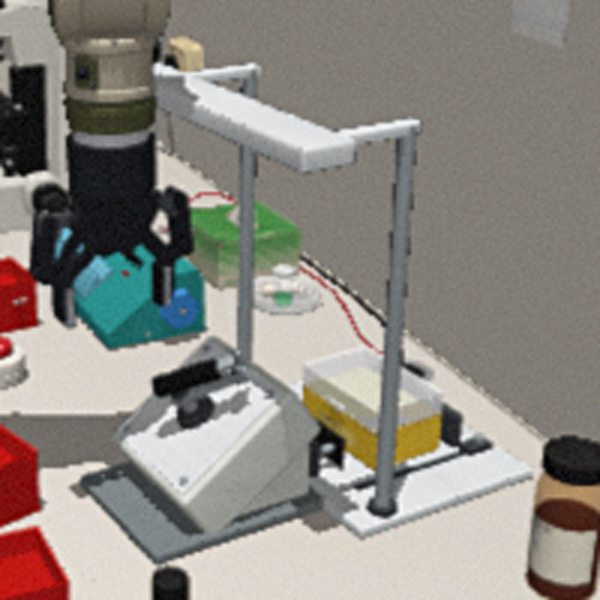

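```bash
python3 -m handwheel '[[0,-2,20,0,1],[0,-2,45,0,1],[0,-2,70,0,1],[0,-2,70,0,1]]' >/dev/null
python3 -m handwheel '[[-5,0,0,0,1],[-10,0,0,0,1],[-14,0,0,0,1],[-17,0,0,0,1],[-17,0,0,0,1]]' | grep -E "tcp|wrist"
python3 -m handwheel '[[-2,0,0,0,1],[-4,0,0,0,1],[-6,0,0,0,1],[-6,0,0,0,1]]' | grep -E "tcp|wrist"
python3 -c "
from h import *
st()"
```

```text
tcp_pos: [0.5028, -0.0289, 0.106]
wrist_force: [0.6, -0.1, -0.6]
tcp_pos: [0.502, -0.0327, 0.1047]
wrist_force: [-0.8, 6.7, -1.0]
t 3.05 station mm [-66.7  20.2 104.7] tooly yaw rel 0.007 F station [ 0.2  6.8 -1. ] gap 85 grip 2.9
```

```bash
python3 -m handwheel '[[-1,0,-4,0,1],[-3,0,-8,0,1],[-5,0,-11,0,1],[-8,0,-14,0,1],[-10,0,-16,0,1],[-10,0,-16,0,1]]' | grep -E "tcp|wrist"
python3 -c "
from h import *
st()
c=cam('side');cv2.imwrite('pics/s2.png',cv2.resize(c['color'][190:310,240:360],None,fx=5,fy=5,interpolation=cv2.INTER_CUBIC))"
```

```text
tcp_pos: [0.5041, -0.0423, 0.1212]
wrist_force: [-0.6, 7.1, 0.9]
t 3.65 station mm [-66.1  10.3 121.2] tooly yaw rel 0.007 F station [0.6 7.1 0.9] gap 85 grip 3.6
```

View pics/s2.png

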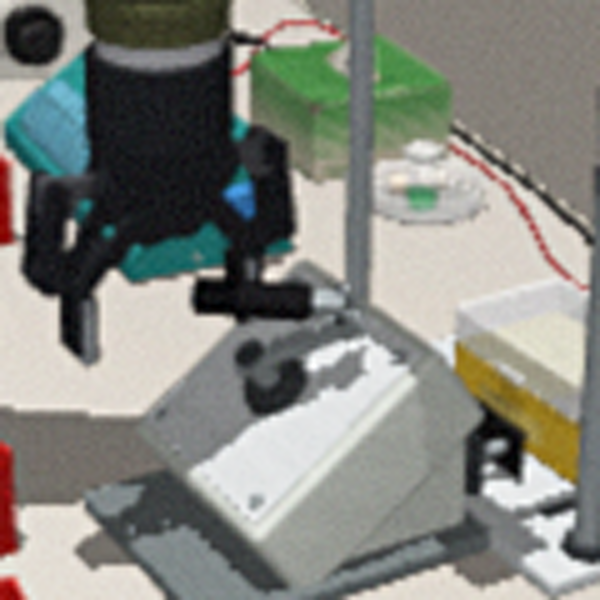

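The far finger is lifting the handle: its sleeve at crop (255,300) is now clear of the hub at (270,380). I'll keep pushing the same way.

```bash
python3 -m handwheel '[[-3,0,-4,0,1],[-5,0,-8,0,1],[-8,0,-12,0,1],[-10,0,-15,0,1],[-13,0,-18,0,1],[-13,0,-18,0,1]]' | grep -E "tcp|wrist"
python3 -m handwheel '[[-2,0,-3,0,1],[-4,0,-6,0,1],[-6,0,-9,0,1],[-8,0,-12,0,1],[-10,0,-12,0,1],[-10,0,-12,0,1]]' | grep -E "tcp|wrist"
python3 -c "
from h import *
st()
c=cam('side');cv2.imwrite('pics/s3.png',cv2.resize(c['color'][190:310,240:360],None,fx=5,fy=5,interpolation=cv2.INTER_CUBIC))
P=pts(c);L=toP(P);im=c['color'];m=(c['z_map']>0)&(im.max(-1)<70)&(np.hypot(L[...,0],L[...,1])<.075)&(L[...,2]>.04)&(L[...,2]<.13)
q=L[m]*1e3
for n in range(40,130,10):
  k=abs(q[:,2]-n-5)<5; print(n,k.sum(),np.median(q[k],0).round() if k.sum() else '')
"
```

```text
tcp_pos: [0.5073, -0.0565, 0.1397]
wrist_force: [1.6, 4.9, 2.8]
tcp_pos: [0.5082, -0.0666, 0.1512]
wrist_force: [-0.2, 4.8, 2.8]
t 4.9 station mm [-65.9 -14.3 151.2] tooly yaw rel 0.005 F station [0.6 4.8 2.8] gap 85 grip 0.5
40 3 [40. 43. 41.]
50 4 [44. 43. 59.]
60 20 [45. 42. 65.]
70 35 [41. 40. 77.]
80 38 [38. 33. 85.]
90 36 [40. 41. 93.]
100 45 [ 51.  24. 106.]
110 52 [ 51.  38. 115.]
120 12 [ 53.  30. 125.]
```

View pics/s3.png

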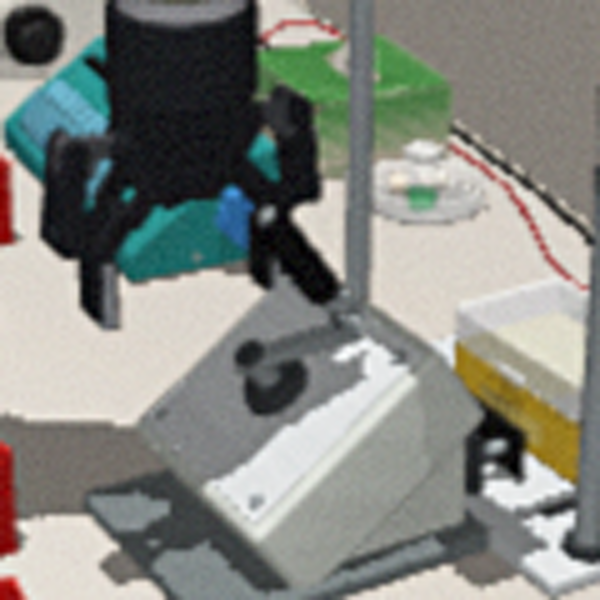

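The handle is almost upright, from the pin at (345,300) to the tip at (270,215). I'll keep pushing until the stop is firm and the crank starts to turn.

```bash
python3 -m handwheel '[[-2,0,0,0,1],[-4,0,0,0,1],[-6,0,0,0,1],[-6,0,0,0,1]]' | grep -E "tcp|wrist"
python3 -m handwheel '[[-2,0,0,0,1],[-4,0,0,0,1],[-6,0,0,0,1],[-6,0,0,0,1]]' | grep -E "tcp|wrist"
python3 -m handwheel '[[-2,0,0,0,1],[-4,0,0,0,1],[-6,0,0,0,1],[-6,0,0,0,1]]' | grep -E "tcp|wrist"
cat > look.py <<'E'
from h import *
import sys
st()
c=cam('side');P=pts(c);L=toP(P);im=c['color'];m=(c['z_map']>0)&(im.max(-1)<70)&(np.hypot(L[...,0],L[...,1])<.085)&(L[...,2]>.04)&(L[...,2]<.13)
q=L[m]*1e3
for n in range(45,130,10):
  k=abs(q[:,2]-n-5)<5; print(n,k.sum(),np.median(q[k],0).round() if k.sum() else '')
m=(c['z_map']>0)&(np.hypot(L[...,0],L[...,1])<.075)&(abs(L[...,2]-.03)<.006)&(im.max(-1)<190);q=L[m]*1e3
print("arm",m.sum(),cv2.minAreaRect(q[:,:2].astype(np.float32)),q.mean(0).round())
E
python3 look.py
```

```text
tcp_pos: [0.5078, -0.072, 0.1505]
wrist_force: [-2.1, 5.4, 1.2]
tcp_pos: [0.5084, -0.0774, 0.1504]
wrist_force: [-4.0, 6.6, 1.7]
tcp_pos: [0.5091, -0.0826, 0.1502]
wrist_force: [-2.9, 8.5, 2.2]
t 6.15 station mm [-67.5 -30.2 150.2] tooly yaw rel 0.007 F station [-1.5  8.9  2.2] gap 85 grip 4.9
45 1 [19. 59. 46.]
55 19 [24. 57. 61.]
65 20 [26. 58. 70.]
75 27 [26. 58. 80.]
85 31 [29. 57. 90.]
95 58 [ 43.  42. 102.]
105 82 [ 56.  40. 109.]
115 49 [ 35.  45. 118.]
125 12 [ 54.  40. 127.]
arm 122 ((15.405194282531738, 22.05562973022461), (76.82152557373047, 21.996692657470703), 67.1886978149414) [13. 24. 30.]
```

```bash
python3 -m handwheel '[[20,0,0,0,1],[40,-10,-5,0,1],[40,-30,-15,0,1],[40,-50,-15,0,1],[40,-50,-15,0,1]]' | grep -E "tcp|wrist"
python3 -c "
from h import *
t,M=st();print(t['joint_pos'].round(3),M.round(2).tolist());go(-115,-54,165)"
```

```text
tcp_pos: [0.4533, -0.0539, 0.1662]
wrist_force: [0.4, 0.1, 0.2]
t 6.7 station mm [-118.1    7.   166.2] tooly yaw rel 0.004 F station [0.4 0.  0.2] gap 85 grip 0.0
[-0.293  0.119 -0.364  1.089 -0.002  1.114] [[-0.16, 0.99, -0.0], [0.99, 0.16, -0.0], [-0.0, -0.0, -1.0]]
t 6.7 station mm [-118.1    7.   166.2] tooly yaw rel 0.004 F station [0.4 0.  0.2] gap 85 grip 0.0
shift tool mm [-61.    2.9   1.2]
```

```bash
python3 -m handwheel '[[0,0,0,-0.14,1],[0,0,0,-0.28,1],[0,0,0,-0.42,1],[0,0,0,-0.56,1],[0,0,0,-0.70,1],[0,0,0,-0.84,1],[0,0,0,-0.98,1],[-10,0,0,-1.12,1]]' | grep -E "tcp|wrist"
python3 -m handwheel '[[0,0,0,-0.14,1],[0,0,0,-0.28,1],[0,0,0,-0.42,1],[0,0,0,-0.45,1],[0,0,0,-0.45,1]]' | grep -E "tcp|wrist"
python3 -c "
from h import *
go(-115,-52,165)
c=cam('wrist');cv2.imwrite('pics/w1.png',c['color'])
P=pts(c);L=toP(P);im=c['color'];m=(c['z_map']>0)&(im.max(-1)<80)&(np.hypot(L[...,0],L[...,1])<.085)&(L[...,2]>.05)&(L[...,2]<.13)&(P[...,2]<.22)
q=L[m]*1e3
for n in range(45,130,10):
  k=abs(q[:,2]-n-5)<5; print(n,k.sum(),np.percentile(q[k],[5,50,95],axis=0).round().tolist() if k.sum() else '')
"
```

```text
tcp_pos: [0.4575, -0.0635, 0.1659]
wrist_force: [0.4, -0.1, -0.7]
tcp_pos: [0.4577, -0.064, 0.166]
wrist_force: [0.3, -0.7, 0.4]
t 8.0 station mm [-115.3   -3.6  166. ] tooly yaw rel 1.574 F station [ 0.2 -0.7  0.4] gap 85 grip 0.0
shift tool mm [ -0.2 -48.4   1. ]
45 0 
55 0 
65 0 
75 0 
85 0 
95 0 
105 0 
115 0 
125 0
```

View pics/w1.png

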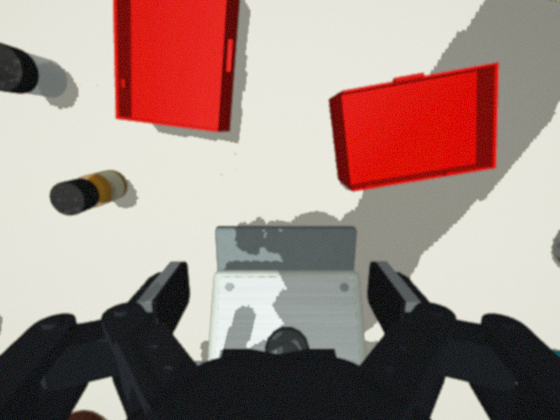

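The wrist picture looks toward the robot: red boxes at (175,60) and (420,130), the oil bottle at (75,195), the canister at (15,70). The handle is hidden behind the hand, so I'll measure it from the side camera.

```bash
python3 look.py
```

```text
t 8.05 station mm [-115.4   -3.5  166. ] tooly yaw rel 1.573 F station [0.5 0.  0.3] gap 86 grip 0.0
45 2 [22. 55. 49.]
55 10 [24. 58. 60.]
65 23 [26. 58. 70.]
75 22 [26. 58. 81.]
85 22 [27. 58. 90.]
95 22 [ 25.  59. 101.]
105 22 [ 26.  59. 111.]
115 20 [ 26.  56. 117.]
125 0 
arm 113 ((12.47802734375, 23.14185333251953), (77.08126068115234, 20.82763671875), 61.69406509399414) [13. 25. 30.]
```

```bash
python3 -m handwheel '[[0,-20,0,0,1],[0,-40,0,0,1],[0,-50,0,0,1],[-25,-50,0,0,1],[-45,-50,0,0,1],[-62,-50,0,0,1],[-70,-50,0,0,1],[-70,-50,0,0,1]]' | grep -E "tcp|wrist"
python3 -m handwheel '[[0,0,0,0,0.6],[0,0,0,0,0.2],[0,0,0,0,0],[0,0,0,0,0],[0,0,0,0,0],[0,0,0,0,0],[0,0,0,0,0]]' 40
python3 look.py
```

```text
tcp_pos: [0.535, -0.101, 0.1659]
wrist_force: [0.2, -0.1, -0.3]
clock: 9.6
tcp_pos: [0.5334, -0.1, 0.1665]
orientation: [-0.001, -0.082, 0.997, 0.001]
wrist_force: [-3.4, 4.2, 3.7]
finger_gap: 0.0189
grip_force: 38.9
t 9.6 station mm [-46.4 -51.2 166.5] tooly yaw rel 1.576 F station [-2.7  4.7  3.7] gap 19 grip 38.9
45 4 [20. 56. 46.]
55 16 [25. 58. 62.]
65 22 [24. 59. 70.]
75 17 [28. 60. 79.]
85 14 [24. 59. 91.]
95 41 [ 11.  72. 101.]
105 50 [ 17.  71. 110.]
115 46 [ 21.  48. 120.]
125 15 [ 24.  41. 127.]
arm 123 ((15.54977798461914, 23.287872314453125), (77.27445220947266, 22.08281135559082), 67.90569305419922) [13. 25. 30.]
```

Gripped: the gap is 19 mm at 39 N. I'll tabulate the circle in tool axes for winding.

```bash
cat > tab.py <<'E'
import numpy as np,sys
a0,n,step=float(sys.argv[1]),int(sys.argv[2]),float(sys.argv[3])
for k in range(n):
    b=a0+k*8*step
    print(round(b,2),[[int(round(-49.1*(np.cos(b+i*step)-np.cos(b)))),int(round(-60*(np.sin(b+i*step)-np.sin(b)))),int(round(-34.4*(np.cos(b+i*step)-np.cos(b)))),0,0] for i in range(1,9)])
E
python3 tab.py 1.1 3 .14
```

```text
1.1 [[6, -3, 4, 0, 0], [13, -5, 9, 0, 0], [20, -6, 14, 0, 0], [27, -6, 19, 0, 0], [33, -5, 23, 0, 0], [40, -2, 28, 0, 0], [46, 1, 32, 0, 0], [52, 6, 36, 0, 0]]
2.22 [[5, 6, 4, 0, 0], [10, 12, 7, 0, 0], [13, 19, 9, 0, 0], [16, 27, 11, 0, 0], [18, 35, 13, 0, 0], [19, 43, 13, 0, 0], [19, 51, 14, 0, 0], [18, 60, 13, 0, 0]]
3.34 [[-2, 8, -1, 0, 0], [-5, 16, -3, 0, 0], [-8, 23, -6, 0, 0], [-12, 29, -9, 0, 0], [-18, 35, -12, 0, 0], [-23, 40, -16, 0, 0], [-29, 44, -21, 0, 0], [-36, 46, -25, 0, 0]]
```

```bash
python3 -m handwheel '[[6,-3,4,0,0],[13,-5,9,0,0],[20,-6,14,0,0],[27,-6,19,0,0],[27,-6,19,0,0]]' | grep -E "wrist"; python3 look.py
```

```text
wrist_force: [-1.5, 6.7, 4.2]
t 10.15 station mm [-73.1 -56.9 147.7] tooly yaw rel 1.576 F station [-0.4  6.8  4.2] gap 19 grip 39.0
45 6 [ 1. 60. 46.]
55 17 [-6. 64. 62.]
65 25 [-7. 63. 70.]
75 17 [-6. 65. 80.]
85 15 [-3. 66. 91.]
95 42 [-20.  78. 100.]
105 41 [-16.  78. 110.]
115 45 [-11.  50. 120.]
125 12 [ -8.  47. 127.]
arm 37 ((-6.371110916137695, 46.64507293701172), (32.67089080810547, 18.834712982177734), 86.9755859375) [-5. 57. 29.]
```

```bash
python3 -m handwheel '[[6,3,4,0,0],[13,6,9,0,0],[19,9,13,0,0],[25,14,17,0,0],[30,20,21,0,0],[35,26,24,0,0],[38,33,27,0,0],[41,41,29,0,0]]' | grep -E "wrist|tcp"; python3 -c "
from h import *
st()"; python3 tab.py 2.78 4 .14
```

```text
tcp_pos: [0.4622, -0.0791, 0.1195]
wrist_force: [-0.8, -4.9, 7.5]
t 11.0 station mm [-113.4  -19.3  119.5] tooly yaw rel 1.574 F station [-1.6 -4.8  7.5] gap 18 grip 39.2
2.78 [[2, 8, 1, 0, 0], [3, 16, 2, 0, 0], [3, 25, 2, 0, 0], [2, 33, 2, 0, 0], [0, 41, 0, 0, 0], [-2, 49, -2, 0, 0], [-6, 56, -4, 0, 0], [-10, 62, -7, 0, 0]]
3.9 [[-5, 6, -4, 0, 0], [-11, 10, -8, 0, 0], [-17, 14, -12, 0, 0], [-23, 17, -16, 0, 0], [-30, 18, -21, 0, 0], [-37, 19, -26, 0, 0], [-44, 18, -31, 0, 0], [-51, 16, -35, 0, 0]]
5.02 [[-6, -3, -4, 0, 0], [-12, -7, -9, 0, 0], [-18, -12, -12, 0, 0], [-23, -18, -16, 0, 0], [-27, -25, -19, 0, 0], [-30, -33, -21, 0, 0], [-32, -40, -23, 0, 0], [-34, -49, -24, 0, 0]]
6.14 [[-1, -8, 0, 0, 0], [0, -17, 0, 0, 0], [1, -25, 1, 0, 0], [4, -33, 3, 0, 0], [7, -40, 5, 0, 0], [11, -47, 8, 0, 0], [16, -53, 11, 0, 0], [21, -58, 15, 0, 0]]
```

```bash
python3 -m handwheel '[[2,8,0,0,0],[3,16,1,0,0],[3,25,1,0,0],[2,33,0,0,0],[0,41,-2,0,0],[-2,49,-4,0,0],[-6,56,-6,0,0],[-10,62,-9,0,0]]' | grep -E "wrist|tcp"; cat > box.py <<'E'
from h import *
import sys
t,M=st();p=t["tcp_pos"]
c=cam("side");P=pts(c);im=c["color"];ok=c["z_map"]>0
Q=P-O*[1,1,0];S=np.stack([Q@xs,Q@yl,P[...,2]],-1)*1e3
hsv=cv2.cvtColor(im,cv2.COLOR_BGR2HSV)
y=ok&(abs(hsv[...,0].astype(int)-26)<8)&(hsv[...,1]>120)&(S[...,1]<-48)&(S[...,1]>-70)&(S[...,0]>100)&(S[...,0]<280)&(S[...,2]>18)&(S[...,2]<48)
print("box side x",y.sum(),np.percentile(S[y][:,0],[2,50,98]).round(1), "col",np.percentile(np.where(y)[1],[1,99]))
d=ok&(im.max(-1)<90)&(S[...,0]>60)&(S[...,0]<300)&(S[...,1]<-20)&(S[...,1]>-60)&(S[...,2]>22)&(S[...,2]<60)
h,e=np.histogram(S[d][:,0],bins=range(60,300,8));print([(int(a),int(b)) for a,b in zip(e,h) if b>2])
E
python3 box.py
```

```text
tcp_pos: [0.4609, -0.0157, 0.1263]
wrist_force: [4.5, -6.0, -7.2]
t 11.8 station mm [-104.5   43.5  126.3] tooly yaw rel 1.574 F station [ 3.5 -6.6 -7.2] gap 19 grip 39.6
box side x 152 [161.1 209.7 241.5] col [354. 377.]
[(116, 6), (124, 51), (132, 3), (148, 14), (156, 31), (244, 15), (252, 25)]
```

```bash
cat > ft.py <<'E'
from h import *
import sys
t,M=st();p=t["tcp_pos"];a=float(sys.argv[1])
# actual crank angle from TCP Y and X relative to grasp offset
f=t["wrist_force"];F_=np.array([f@xs,f@yl,f[2]]);tg=np.array([-.819*np.sin(a),-np.cos(a),-.574*np.sin(a)])
print("a",a,"tangential resist",round(-F_@tg,2))
E
python3 -m handwheel '[[-2,3,-2,0,0],[-5,6,-4,0,0],[-5,6,-4,0,0]]' >/dev/null; python3 ft.py 4.04
python3 -m handwheel '[[-3,2,-2,0,0],[-6,4,-4,0,0],[-6,4,-4,0,0]]' >/dev/null; python3 ft.py 4.18
python3 -m handwheel '[[-3,2,-2,0,0],[-6,4,-4,0,0],[-6,4,-4,0,0]]' >/dev/null; python3 ft.py 4.32
python3 box.py; python3 -m handwheel '[[-3,2,-2,0,0],[-6,3,-4,0,0],[-6,3,-4,0,0]]' >/dev/null; python3 ft.py 4.46
python3 box.py
```

```text
t 12.15 station mm [-99.2  49.8 130.1] tooly yaw rel 1.575 F station [ 4. -4. -8.] gap 19 grip 39.5
a 4.04 tangential resist 3.54
t 12.45 station mm [-93.8  54.3 134. ] tooly yaw rel 1.575 F station [  2.8  -3.5 -11.8] gap 19 grip 39.4
a 4.18 tangential resist 5.6
t 12.75 station mm [-87.2  58.4 138.6] tooly yaw rel 1.575 F station [  3.6  -2.7 -13.7] gap 19 grip 39.4
a 4.32 tangential resist 5.54
t 12.75 station mm [-87.2  58.4 138.6] tooly yaw rel 1.575 F station [  3.6  -2.7 -13.7] gap 19 grip 39.4
box side x 156 [164.6 213.  245.3] col [355. 378.]
[(124, 40), (132, 16), (156, 44), (244, 11), (252, 16)]
t 13.1 station mm [-81.   61.3 143. ] tooly yaw rel 1.575 F station [  4.2  -3.7 -11.9] gap 19 grip 39.6
a 4.46 tangential resist 4.16
t 13.1 station mm [-81.   61.3 143. ] tooly yaw rel 1.575 F station [  4.2  -3.7 -11.9] gap 19 grip 39.6
box side x 153 [167.6 216.1 246. ] col [355. 378.]
[(124, 32), (132, 25), (156, 41), (244, 10), (252, 17)]
```

```bash
python3 -m handwheel '[[-3,1,0,0,0],[-7,1,-2,0,0],[-7,1,-2,0,0]]' >/dev/null; python3 ft.py 4.6; python3 box.py|sed -n 2p
python3 -m handwheel '[[-3,0,-2,0,0],[-7,1,-5,0,0],[-7,1,-5,0,0]]' >/dev/null; python3 ft.py 4.74;python3 box.py|sed -n 2p
python3 -m handwheel '[[-3,0,-2,0,0],[-7,-1,-5,0,0],[-7,-1,-5,0,0]]' >/dev/null; python3 ft.py 4.88; python3 box.py|sed -n 2p
python3 -m handwheel '[[-3,-1,-2,0,0],[-7,-2,-5,0,0],[-7,-2,-5,0,0]]' >/dev/null; python3 ft.py 5.02
python3 box.py; python3 tab.py 5.02 1 .14
```

```text
t 13.45 station mm [-76.1  62.6 145.9] tooly yaw rel 1.575 F station [-5.7 -3.   0.5] gap 18 grip 40.8
a 4.6 tangential resist 4.69
box side x 158 [184.1 214.5 245.8] col [358.99 378.  ]
t 13.8 station mm [-68.9  63.6 151. ] tooly yaw rel 1.575 F station [-5.4 -2.9 -0.7] gap 19 grip 40.6
a 4.74 tangential resist 4.73
box side x 152 [185.8 215.1 246.6] col [362. 379.]
t 14.15 station mm [-62.1  63.1 155.8] tooly yaw rel 1.575 F station [-6.6 -1.2 -0.2] gap 19 grip 40.6
a 4.88 tangential resist 5.2
box side x 163 [185.7 218.  249.8] col [362. 379.]
t 14.5 station mm [-55.   61.4 160.7] tooly yaw rel 1.576 F station [-5.8 -0.2 -0.2] gap 19 grip 40.7
a 5.02 tangential resist 4.55
t 14.5 station mm [-55.   61.4 160.7] tooly yaw rel 1.576 F station [-5.8 -0.2 -0.2] gap 19 grip 40.7
box side x 165 [185.7 218.2 249.4] col [362. 379.]
[(132, 50), (140, 9), (156, 6), (164, 42), (244, 4), (252, 14)]
5.02 [[-6, -3, -4, 0, 0], [-12, -7, -9, 0, 0], [-18, -12, -12, 0, 0], [-23, -18, -16, 0, 0], [-27, -25, -19, 0, 0], [-30, -33, -21, 0, 0], [-32, -40, -23, 0, 0], [-34, -49, -24, 0, 0]]
```

```bash
python3 -m handwheel '[[-3,-1,-2,0,0],[-6,-3,-4,0,0],[-9,-5,-7,0,0],[-9,-5,-7,0,0]]' >/dev/null; python3 ft.py 5.23; python3 box.py
python3 - <<'E'
from h import *
c=cam("side");P=pts(c);im=c["color"];ok=c["z_map"]>0
Q=P-O*[1,1,0];S=np.stack([Q@xs,Q@yl,P[...,2]],-1)*1e3
k=ok&(S[...,0]>225)&(S[...,0]<300)&(abs(S[...,1])<75)&(S[...,2]>20)&(S[...,2]<58)&(im.max(-1)<110)
q=S[k]
for lo in range(-75,75,15):
    m=(q[:,1]>=lo)&(q[:,1]<lo+15)
    if m.sum()>2: print(lo,m.sum(),np.percentile(q[m],[5,50,95],axis=0).round().tolist())
cv2.imwrite("pics/s4.png",cv2.resize(im[235:305,325:415],None,fx=8,fy=8,interpolation=cv2.INTER_CUBIC))
E
```

```text
t 14.95 station mm [-45.4  56.7 167.5] tooly yaw rel 1.576 F station [-4.6  3.1 -1.1] gap 19 grip 40.7
a 5.23 tangential resist 5.36
t 14.95 station mm [-45.4  56.7 167.5] tooly yaw rel 1.576 F station [-4.6  3.1 -1.1] gap 19 grip 40.7
box side x 159 [185.8 218.  248.9] col [362. 379.]
[(132, 41), (140, 15), (156, 6), (164, 38), (244, 5), (252, 13)]
-75 22 [[250.0, -73.0, 20.0], [256.0, -63.0, 25.0], [271.0, -60.0, 47.0]]
-60 22 [[250.0, -60.0, 22.0], [253.0, -58.0, 38.0], [258.0, -56.0, 49.0]]
```

View pics/s4.png

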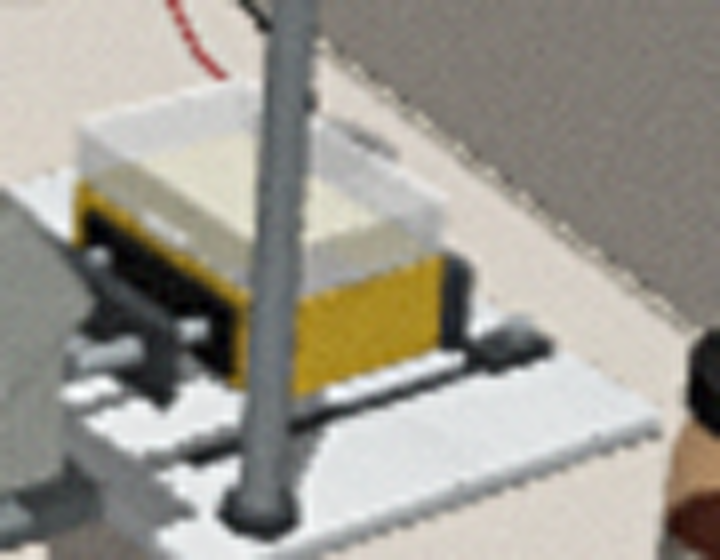

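The box now touches the dark fence plate at (455,300), and the pad lies on the box at (150,280). The box stopped moving at about 4.85 rad, so I put the bite there. I need about 1.1 rad more, to about 5.95. The lamp blocks gripping from here, so I'll release and push the handle's top rim with the back of an open finger, in a direction that keeps the handle against its stop.

```bash
python3 -m handwheel '[[0,0,0,0,0.5],[0,0,0,0,1],[0,0,0,0,1],[0,0,0,0,1],[20,0,0,0,1],[45,0,0,0,1],[75,10,0,0,1],[75,10,0,0,1]]' |grep -E "wrist|gap"
python3 -m handwheel '[[10,20,0,-0.14,1],[10,20,0,-0.28,1],[10,20,0,-0.42,1],[10,20,0,-0.56,1],[10,20,0,-0.70,1],[10,20,0,-0.84,1],[10,20,0,-0.98,1],[10,20,0,-1.12,1]]' |grep -E "wrist|gap"
python3 -m handwheel '[[0,0,0,-0.07,1],[0,0,0,-0.07,1]]' |grep -E "wrist|gap"
python3 look.py; python3 -c "
from h import *
go(-108,81,172)"
```

```text
wrist_force: [0.2, 0.7, 0.2]
finger_gap: 0.0852
wrist_force: [0.3, -0.2, -0.2]
finger_gap: 0.0858
wrist_force: [1.3, 0.0, -0.1]
finger_gap: 0.0856
t 16.85 station mm [-128.2   84.8  167.6] tooly yaw rel 2.765 F station [ 1.3 -0.2 -0.1] gap 86 grip 0.0
45 3 [ 29. -52.  52.]
55 12 [ 27. -48.  62.]
65 22 [ 26. -49.  70.]
75 21 [ 25. -49.  80.]
85 20 [ 26. -50.  90.]
95 24 [ 26. -48. 100.]
105 20 [ 26. -49. 111.]
115 16 [ 27. -50. 117.]
125 1 [-10. -60. 127.]
arm 111 ((13.709169387817383, -25.605152130126953), (19.563825607299805, 74.02741241455078), 25.356563568115234) [ 13. -25.  31.]
t 16.9 station mm [-128.4   84.8  167.6] tooly yaw rel 2.763 F station [-0.4  0.6 -0.5] gap 86 grip 0.0
shift tool mm [ -4.  -20.3  -4.4]
```

```bash
python3 -m handwheel '[[-4,-10,-2,0,1],[-4,-20,-4,0,1],[-4,-22,-4,0,1],[-4,-22,-4,0,1]]' |grep wrist
python3 -m handwheel '[[0,-2,0,0,1],[0,-4,0,0,1],[0,-4,0,0,1]]' |grep wrist
python3 - <<'E'
from h import *
st()
th=2.763;x=np.array([np.cos(th-np.pi/2+np.pi),np.sin(th-np.pi/2+np.pi)]);y=np.array([np.cos(th),np.sin(th)])
print(x,y)
a0=5.17
for a in np.arange(5.27,6.3,.1):
    d=np.array([49.1*(np.cos(a)-np.cos(a0)),60*-(np.sin(a)-np.sin(a0))])
    print(round(a,2),(d@x).round(1),(d@y).round(1),(-34.4*(np.cos(a)-np.cos(a0))).round(1))
E
```

```text
wrist_force: [-0.0, 0.4, -0.7]
wrist_force: [-6.5, 0.6, 3.9]
t 17.6 station mm [-105.4   79.7  171. ] tooly yaw rel 2.765 F station [-6.3  1.6  3.9] gap 85 grip 3.3
[-0.36961315 -0.92918573] [-0.92918573  0.36961315]
5.27 1.1 -5.1 -3.0
5.37 2.8 -10.1 -5.8
5.47 5.1 -15.0 -8.4
5.57 7.8 -19.7 -10.8
5.67 11.1 -24.3 -12.9
5.77 14.9 -28.6 -14.8
5.87 19.0 -32.6 -16.3
5.97 23.6 -36.3 -17.5
6.07 28.5 -39.6 -18.4
6.17 33.7 -42.6 -19.0
6.27 39.2 -45.1 -19.2
```

```bash
python3 -m handwheel '[[0,-2,-1,0,1],[1,-5,-3,0,1],[2,-7,-4,0,1],[3,-10,-6,0,1],[4,-13,-7,0,1],[5,-15,-8,0,1],[5,-15,-8,0,1]]' |grep wrist
python3 look.py
```

```text
wrist_force: [-10.4, 1.2, 4.6]
t 18.3 station mm [-95.   70.2 178.5] tooly yaw rel 2.765 F station [-10.1   2.9   4.6] gap 85 grip 5.3
45 1 [ 32. -53.  46.]
55 13 [ 39. -42.  62.]
65 17 [ 39. -39.  68.]
75 25 [ 38. -41.  80.]
85 20 [ 39. -40.  90.]
95 22 [ 38. -41. 100.]
105 22 [ 37. -41. 111.]
115 28 [ 33. -43. 119.]
125 10 [ 31. -46. 126.]
arm 126 ((19.46416664123535, -23.506549835205078), (20.204727172851562, 76.69302368164062), 40.9190559387207) [ 19. -22.  30.]
```

```bash
python3 -m handwheel '[[1,-2,-1,0,1],[3,-5,-2,0,1],[4,-7,-3,0,1],[6,-9,-4,0,1],[8,-12,-5,0,1],[10,-14,-6,0,1],[10,-14,-6,0,1]]' |grep wrist
python3 look.py|tail -6;python3 box.py|tail -2
```

```text
wrist_force: [-13.4, 0.2, 6.2]
85 20 [ 50. -30.  90.]
95 23 [ 48. -30. 101.]
105 23 [ 49. -31. 111.]
115 26 [ 44. -32. 118.]
125 7 [ 40. -32. 128.]
arm 133 ((24.784133911132812, -17.893901824951172), (21.001750946044922, 77.83345031738281), 54.530269622802734) [ 24. -16.  30.]
box side x 159 [185.1 217.  250. ] col [362. 379.]
[(132, 12), (140, 44), (148, 3), (164, 43), (244, 4), (252, 12)]
```

```bash
python3 -m handwheel '[[2,-2,-1,0,1],[4,-4,-1,0,1],[6,-6,-2,0,1],[8,-7,-2,0,1],[10,-9,-3,0,1],[12,-10,-3,0,1],[12,-10,-3,0,1]]' |grep wrist
python3 look.py|tail -6;python3 box.py|tail -2
```

```text
wrist_force: [-1.8, -5.3, 0.0]
85 17 [ 47. -31.  90.]
95 14 [ 51. -31.  98.]
105 7 [ 45. -30. 112.]
115 17 [ 44. -14. 119.]
125 6 [ 49. -20. 128.]
arm 133 ((23.492431640625, -19.11062240600586), (19.92432403564453, 77.41312408447266), 56.49787902832031) [ 24. -17.  30.]
box side x 165 [186.6 217.6 249.6] col [362.   379.36]
[(132, 13), (140, 44), (148, 4), (164, 43), (244, 4), (252, 8)]
```

The finger slid off to the right of the handle at about 5.68 rad, while the handle stayed upright. I'll back straight out, turn the finger to face more sideways, and push the last bit.

```bash
python3 -m handwheel '[[4,1,0,0,1],[9,12,0,0,1],[16,30,0,0,1],[22,46,0,0,1],[22,46,0,0,1]]' |grep wrist
python3 -m handwheel '[[-15,5,0,0.13,1],[-35,10,0,0.27,1],[-55,15,0,0.40,1],[-70,15,0,0.40,1],[-70,15,0,0.40,1]]' |grep wrist
python3 look.py; python3 - <<'E'
from h import *
a=5.68;f=np.array([.707,-.707]);n=118
P=np.array([-.574*n+49.1*np.cos(a),-60*np.sin(a)+2]);C=P-(9+57+5)*f;print(P,C)
go(C[0],C[1],183)
E
```

```text
wrist_force: [-0.1, -0.5, 0.3]
wrist_force: [0.0, 0.8, -0.2]
t 20.95 station mm [-115.6  108.1  188.5] tooly yaw rel 2.368 F station [ 0.1  0.8 -0.2] gap 86 grip 0.0
45 2 [ 45. -41.  50.]
55 12 [ 47. -31.  62.]
65 23 [ 47. -31.  70.]
75 17 [ 48. -31.  81.]
85 19 [ 46. -31.  89.]
95 24 [ 48. -31. 100.]
105 20 [ 46. -32. 111.]
115 17 [ 48. -33. 118.]
125 0 
arm 135 ((23.99451446533203, -19.068485260009766), (19.626401901245117, 77.34105682373047), 55.131961822509766) [ 23. -16.  30.]
[-27.29653602  36.03611312] [-77.49353602  86.23311312]
t 21.0 station mm [-115.8  107.3  188.4] tooly yaw rel 2.367 F station [-0.2 -2.2 -0.5] gap 85 grip 0.0
shift tool mm [-11.7 -42.2   5.5]
```

```bash
python3 -m handwheel '[[-14,-15,2,0,1],[-14,-30,4,0,1],[-14,-40,5,0,1],[-14,-44,5,0,1],[-14,-46,5,0,1],[-14,-46,5,0,1]]' |grep wrist
python3 -m handwheel '[[0,-2,0,0,1],[1,-4,-1,0,1],[1,-6,-1,0,1],[2,-8,-2,0,1],[2,-8,-2,0,1]]' |grep wrist
python3 look.py
```

```text
wrist_force: [-2.9, 0.2, -0.0]
wrist_force: [-8.2, 4.3, 2.1]
t 22.1 station mm [-71.9  79.2 184.8] tooly yaw rel 2.366 F station [-7.4  5.5  2.1] gap 86 grip 4.6
45 4 [ 51. -30.  50.]
55 14 [ 49. -27.  62.]
65 21 [ 51. -27.  69.]
75 19 [ 50. -28.  80.]
85 20 [ 51. -27.  90.]
95 25 [ 50. -27. 101.]
105 21 [ 52. -28. 110.]
115 31 [ 46. -32. 119.]
125 12 [ 45. -38. 128.]
arm 132 ((24.58095932006836, -19.37656021118164), (22.466670989990234, 76.36919403076172), 62.28510284423828) [ 24. -15.  30.]
```

```bash
python3 -m handwheel '[[0,-2,-1,0,1],[1,-4,-1,0,1],[2,-6,-2,0,1],[3,-8,-2,0,1],[4,-10,-3,0,1],[4,-12,-3,0,1],[4,-12,-3,0,1]]' |grep wrist
python3 look.py;python3 ft.py 5.9|tail -1;python3 box.py|tail -2
```

```text
wrist_force: [-11.4, 4.9, 5.2]
t 22.85 station mm [-67.1  68.1 187.9] tooly yaw rel 2.366 F station [-10.4   6.6   5.2] gap 86 grip 5.9
45 0 
55 12 [ 53. -17.  61.]
65 21 [ 57. -16.  70.]
75 18 [ 55. -16.  80.]
85 25 [ 57. -17.  90.]
95 21 [ 55. -17. 101.]
105 22 [ 54. -16. 111.]
115 33 [ 53. -21. 118.]
125 7 [ 51. -26. 127.]
arm 132 ((26.97249984741211, -12.335931777954102), (20.69989013671875, 77.10233306884766), 71.25012969970703) [ 26. -10.  30.]
a 5.9 tangential resist 7.98
box side x 161 [185.  217.  251.6] col [362.  379.4]
[(140, 51), (148, 7), (156, 4), (164, 39), (244, 5), (252, 9)]
```

The crank is at about 5.9 rad. The handle force is 3.3 N above the free-winding level, about 1.03 rad past the bite, which is roughly 25 N of squeeze. I'll let go, back away and check.

```bash
python3 -m handwheel '[[0,8,0,0,1],[0,25,0,0,1],[0,50,0,0,1],[0,80,-5,0,1],[0,110,-10,0,1],[0,110,-10,0,1],[0,110,-10,0,1]]' |grep wrist
python3 look.py;python3 box.py|tail -2; python3 -c "
from h import *
cv2.imwrite('pics/s5.png',cv2.resize(cam('side')['color'][180:400,220:440],None,fx=2.7,fy=2.7,interpolation=cv2.INTER_CUBIC))"
```

```text
wrist_force: [0.1, -0.2, -0.7]
t 23.65 station mm [-141.4  143.5  199. ] tooly yaw rel 2.366 F station [ 0.1 -0.2 -0.7] gap 85 grip 0.0
45 2 [ 55. -21.  46.]
55 8 [ 52. -17.  60.]
65 24 [ 55. -16.  69.]
75 21 [ 56. -15.  80.]
85 21 [ 57. -16.  90.]
95 17 [ 56. -15. 101.]
105 25 [ 56. -17. 109.]
115 17 [ 58. -17. 118.]
125 0 
arm 138 ((27.135143280029297, -13.075784683227539), (21.496257781982422, 78.30679321289062), 70.81343078613281) [ 27. -10.  30.]
box side x 163 [184.8 216.3 250.6] col [362.   379.38]
[(140, 50), (148, 5), (156, 3), (164, 42), (244, 3), (252, 11)]
```

View pics/s5.png

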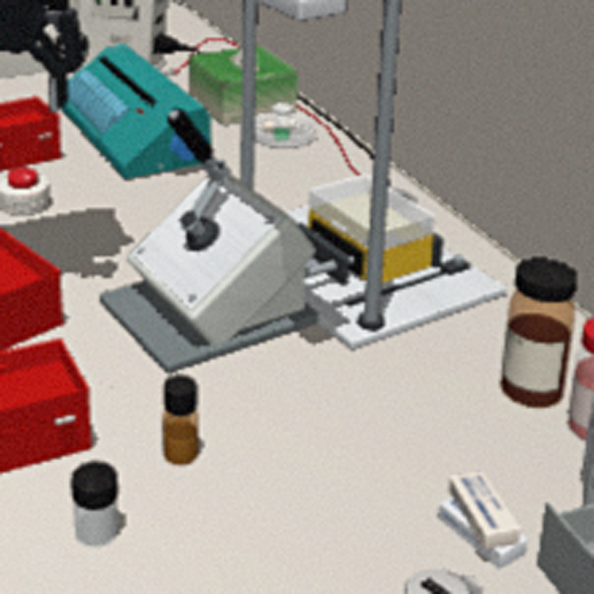

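The handle stands off the panel from (215,170) to (175,115). The box sits tight between pad and fence at (370,230), the oil bottle (180,420) and canister (97,505) are undisturbed, and the robot is clear.

```bash
python3 -c "
from h import *
print(workorder.hand_in())"
```

```text
the job is handed in; nothing more can be done
None
```

I handed the job in at about 24 s: the handle is folded fully out, the crank is wound to about 5.9 rad (roughly 25 N on the box, judged from handle force and crank angle), and the arm is clear with nothing visibly disturbed; one finger slip while winding was corrected.

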